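# Seat the flask plate on the shaker's locating pins

## Robot

A 7-joint arm with a two-finger parallel gripper is mounted at the origin on the work surface. World frame = base frame: x ahead of the robot, y to its left, z up, the work surface at z = 0. Lengths are in m, angles in degrees, forces in N, time in s.
With the tool pointing down it reaches from about 0.4 to 0.85 m from the base axis. Payload 6.9 kg.
Tool frame: the origin (TCP) lies at the very end of the fingers, on their centre line; the grasp point (between the pads) lies 19 mm behind it; z points along the fingers, y is the line along which they close (so a half turn about z gives the same grasp; the last joint's range is limited). The gripper opens to 85 mm and grips with 20 to 120 N. Pads are 22 mm wide; open, the fingers measure 114 mm over their backs; the gripper's body (76 mm by 85 mm) begins 54 mm behind the grasp point. The pads swing forward as they close: fully open they stand 13 mm farther back than shut.
Start: joints at [82.649, 29.078, -13.613, 85.955, 7.202, 65.827, -8.869], TCP at [0.145, -0.608, 0.231] pointing down, gripper open.
Joint ranges: [-176.47, 176.47], [-13.61, 117.27], [-81.72, 77.17], [0.22, 143.17], [-87.28, 267.28], [10, 112.55], [-165.47, 165.47]. Speed limits (degrees/s): [136.94, 136.94, 180, 180, 180, 180, 180].

## Interface

Orientations are given as [roll, pitch, yaw] about the fixed x, y, z axes, in that order (R = Rz(yaw) Ry(pitch) Rx(roll)).
In Python, from bench import manip gives the robot as it stands. Calls block until the motion is done:
- manip.move_to(position, orientation): joint-space move of the TCP to a pose.
- manip.line_to(position, max_speed=0.15, orientation=None, stop_force=None): straight line of the TCP; orientation=None keeps the orientation; max_speed is the mean speed in m/s. With stop_force (N) it stops when the force on the tool has changed by that much, and returns True; else False.
- manip.movej(angles): joint-space move.
- manip.command_gripper(opening): finger opening in m; the grip force is fixed at half the most; returns when the fingers have stopped.
- manip.sleep(seconds).
- manip.inverse_kinematics(position, orientation): joint angles nearest the present ones, or None.
- manip.read_camera(name): name is "scene" or "top"; returns a dict with "color" (400x640x3 uint8, red, green, blue), "range_z" (400x640 float32, m along the optical axis (not along the pixel's ray), 0 where there is no reading), "vertical_fov" (degrees; the focal length in pixels is half the picture's height over the tangent of half this angle, whatever the lens; pixels are square), "cx", "cy" (the principal point, pixels), "world_to_cam" (4x4, takes a point from world to camera coordinates). Camera axes: x right, y up, looking along -z (the intrinsics and any distortion apply to the point x, -y, -z); pixel columns grow to the right and rows downward; lengths in m; the calibration is good to about 2 mm. A picture is of the moment at which its call begins.
A pose or a line that the arm cannot do raises manip.IKError and nothing moves.
- manip.close_job(): hands the job in; it is judged then, once.
Trained networks look in a picture, given as the dict that the camera call returned (one of the last four; its "shot" number tells which), for a name from the list of things; names that differ only in an ending like _2 or _b are one class to them, and where a whole thing is asked for, a point or a joint stands for the part that bears it (a point fixed in the world has none). Each returns a list of dicts, best first, with "confidence" (0 to 1); they miss things now and then, are a little off and sometimes report something else, mostly with a low value. They report only what shows in the picture. A call takes as long as a camera call. They do not tell look-alikes from the thing itself.
- manip.find_in(thing, picture): "rect" ([centre column, centre row, width, height] in pixels, round what is visible of it).
- manip.masks_of(thing, picture): "mask" (400x640 bool, what is visible of it) and "rect" ([centre column, centre row, width, height] in pixels, round what is visible of it).
Readings, each from a call of its own:
- manip.get_clock(): time.
- manip.get_joint_pos(): joint angles.
- manip.get_joint_velocities(): joint speeds.
- manip.get_joint_torque(): joint torques, N m.
- manip.get_tcp_pos(): TCP position.
- manip.get_ee_rot(): TCP orientation.
- manip.get_force(): force on the tool from outside, world axes, zero at the start.
- manip.get_wrist_torque(): the same for the moment, N m.
- manip.get_gripper_width(): finger opening in m.
- manip.get_grasp_force(): force on a finger pad.
Only numpy, scipy, OpenCV 4.12 (cv2) and the standard library are available. Lean on these libraries where they do the work, as an engineer would, in place of code of your own. Each camera call takes 0.05 s, during which the arm holds its last target. There are 200 camera calls.

## Task

The flask plate has been left half off its pins on the bench shaker. Push it sideways with the fingertips until both of its holes drop over the two locating pins and it lies flat on the deck; the fence along the far side helps to keep it square. Only push it, never lift it or tip it up, and leave the glassware around the shaker standing where it is; finish with the hand clear of everything.

Things in the scene. Friction and masses are not known exactly. Their poses are not given: they have to be found in the camera images.
- shaker: Fixed bench shaker, white housing with a flat dark deck on top, 196 mm (its x) by 406 mm (its y, -243 to +163), deck surface 80 mm above the table. Origin at table level below the seat, z up. It carries two locating pins, a fence on the side away from the robot and two ledges at its -y end. Rigid.
- seat (a point): Point on the deck surface midway between the two pins, axes as the shaker's: the centre of the plate's underside lies here when it is seated. The pins are steel, 8 mm thick, tapering to 5 mm at the flat tip, 8 mm high, at x = -30 and x = +30 mm, y = 0.
- fence (a point): Point on the deck at the foot of the fence's pushing face, x = +61 mm from the seat, y = 0. The fence is straight along the shaker's y (from -210 to +90 mm of the seat), 20 mm high above the deck. A plate square against it has its holes in line with the pins to 1 mm.
- slot (a point): Point on the deck in the middle of the slot between the two ledges, level with their ends, 94 mm from the seat towards -y. The flat grey plastic ledges are 8 mm high (level with the pin tips), reach from y = -228 to -94 mm of the seat and cover x = -55 to -35 and +34 to +61 mm. The slot's floor is the deck: closed fingers can push the plate's -y edge there, low down.
- plate: Loose aluminium plate, 120 mm (its x) by 180 mm (its y), 8 mm thick, 0.3 to 0.65 kg, four flat black pads on top, two through holes of 12 mm at x = -30 and +30 mm, y = 0. Origin at the centre of its underside, z up. At the start it lies level on pin tips and ledges, 8 mm above the deck, 28 to 50 mm short of the seat towards -y, 7 to 17 mm short of it in x, turned up to 0.09 rad.
- push_end (a point): Middle of the plate's -y edge, at the underside. Sliding takes about 2 to 8 N. Pushed along the fence to +y the plate leaves the ledges 4 mm before the seat, this edge may dip to the deck, then the plate falls 8 mm flat onto the deck once both holes meet the pins, which stop it. A fingertip 4 mm above the deck meets its edges before and after the drop.
- flask: Conical glass flask, 80 mm wide, 130 mm high, on the table to the left (+y) of the shaker. Leave alone. Origin at the centre of its foot.
- cylinder: Glass measuring cylinder, foot 60 mm wide, 180 mm high, on the table to the left (+y) of the shaker. Leave alone. Origin at the centre of its foot.
- beaker: Glass beaker, 68 mm wide, 85 mm high, on the table to the right (-y) of the shaker. Leave alone. Origin at the centre of its foot.
- reagent: Amber capped bottle, 60 mm wide, 130 mm high, on the table to the right (-y) of the shaker. Leave alone. Origin at the centre of its foot.
Mind the look-alikes: they are no part of the job. Several things have the shape of the plate; the one meant has the colours described above.

How it is judged:
By the outcome, as a careful person would: the job done as asked, in the order asked, and still so for the second after the job is handed in, with the robot touching nothing.
It also fails if it takes over 51 s, if anything falls off the work surface, if the arm or the gripper's body presses on something with over 40 N, if the wrist force passes 120 N, or if a joint passes its speed limit or range.

## Working session

There is one attempt and no reset: what is moved stays moved. The work goes in short steps, each a Python script; the robot and the scene stay as the last script left them, time stands still between calls to the robot, and variables do not carry over. Pictures are saved under pics/ and viewed, at most 10 in all, crops included, and the job is handed in when it is done.

```bash
ls; mkdir -p pics
python3 - <<'E'
from bench import manip
import cv2,numpy as np,pickle
for n in ["scene","top"]:
    p=manip.read_camera(n)
    cv2.imwrite(f"pics/{n}0.png",p["color"][:,:,::-1])
    print(n,{k:(v if k not in("color","range_z") else v.shape) for k,v in p.items()})
    for t in ["plate","shaker","flask","cylinder","beaker","reagent"]:
        print(t,[(np.round(d["rect"]).tolist(),round(d["confidence"],2)) for d in manip.find_in(t,p)][:4])
    pickle.dump(p,open(f"{n}0.pkl","wb"))
print(manip.get_clock())
E
```

```text
pics
scene {'color': (400, 640, 3), 'range_z': (400, 640), 'vertical_fov': 44.94327081415752, 'cx': 321.1587585229668, 'cy': 205.82672249118863, 'world_to_cam': array([[ 0.31489061,  0.94907502,  0.01002525, -0.2034466 ],
       [-0.75836454,  0.24523586,  0.60393923,  0.31873661],
       [ 0.57072509, -0.19777758,  0.79696731, -1.87716836],
       [ 0.        ,  0.        ,  0.        ,  1.        ]]), 'shot': 1}
plate [([354.0, 164.0, 59.0, 44.0], 0.92), ([242.0, 329.0, 73.0, 68.0], 0.81), ([322.0, 220.0, 66.0, 40.0], 0.62)]
shaker [([322.0, 231.0, 138.0, 78.0], 0.62)]
flask [([420.0, 212.0, 24.0, 36.0], 0.91)]
cylinder [([423.0, 237.0, 27.0, 50.0], 0.76)]
beaker [([232.0, 261.0, 25.0, 33.0], 0.65)]
reagent [([229.0, 229.0, 19.0, 34.0], 0.63)]
top {'color': (400, 640, 3), 'range_z': (400, 640), 'vertical_fov': 55.127877124703524, 'cx': 319.3906911467171, 'cy': 201.20587933684467, 'world_to_cam': array([[-3.03012460e-03, -9.99355173e-01,  3.57778676e-02,
         2.38731785e-02],
       [ 9.96958206e-01, -2.32613622e-04,  7.79376788e-02,
        -5.28469498e-01],
       [-7.78791001e-02,  3.59051996e-02,  9.96316045e-01,
        -9.76944970e-01],
       [ 0.00000000e+00,  0.00000000e+00,  0.00000000e+00,
         1.00000000e+00]]), 'shot': 2}
plate [([442.0, 308.0, 78.0, 82.0], 0.81), ([318.0, 190.0, 79.0, 58.0], 0.74), ([433.0, 109.0, 76.0, 77.0], 0.73), ([187.0, 170.0, 36.0, 27.0], 0.69)]
shaker [([318.0, 188.0, 175.0, 99.0], 0.88)]
flask [([190.0, 169.0, 34.0, 28.0], 0.75)]
cylinder [([207.0, 123.0, 33.0, 39.0], 0.71)]
beaker [([431.0, 178.0, 34.0, 28.0], 0.72)]
reagent [([426.0, 221.0, 34.0, 26.0], 0.9), ([320.0, 185.0, 176.0, 101.0], 0.43)]
0.7
```

Run:
```python
import cv2
a=cv2.imread("pics/top0.png")[100:270,170:450]
cv2.imwrite("pics/c.png",cv2.resize(a,None,fx=2.85,fy=2.85,interpolation=cv2.INTER_CUBIC)[:, :800])
```

```text
(no output)
```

View pics/c.png

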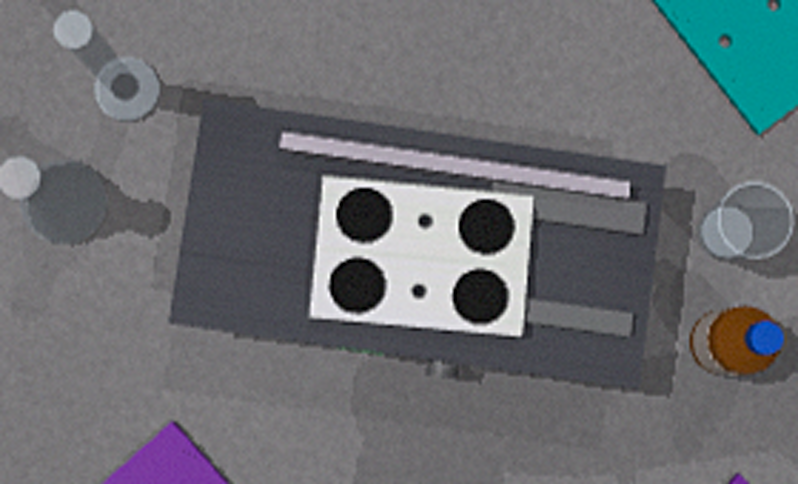

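View pics/scene0.png

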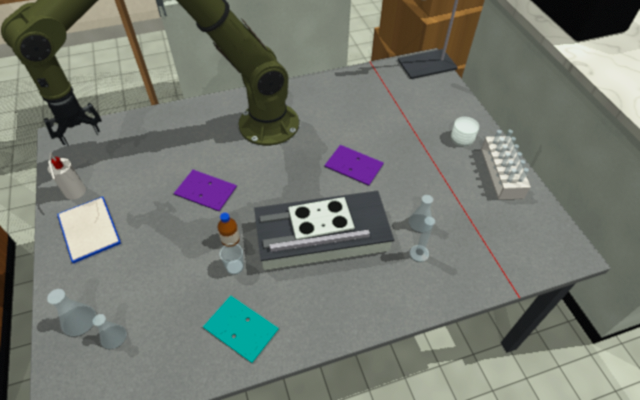

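```bash
cat > v.py <<'E'
import numpy as np,cv2
def rays(p):
    f=200/np.tan(np.radians(p["vertical_fov"]/2)); W=p["world_to_cam"]; R=W[:3,:3]; c=-R.T@W[:3,3]
    return f,R,c
def onplane(p,uv,z):
    f,R,c=rays(p); uv=np.asarray(uv,float).reshape(-1,2)
    d=np.c_[(uv[:,0]-p["cx"])/f,-(uv[:,1]-p["cy"])/f,-np.ones(len(uv))]@R
    return c+d*((z-c[2])/d[:,2])[:,None]
def world(p):
    f,R,c=rays(p); v,u=np.mgrid[:400,:640]; z=p["range_z"]
    q=np.stack([(u-p["cx"])/f*z,-(v-p["cy"])/f*z,-z],-1)
    return q@R+c
def rect(p,mask,z):
    n,l,s,_=cv2.connectedComponentsWithStats(mask.astype(np.uint8)); k=1+np.argmax(s[1:,4]); m=l==k
    v,u=np.nonzero(m); P=onplane(p,np.c_[u,v],z)[:,:2]
    (c,wh,a)=cv2.minAreaRect((P*1000).astype(np.float32))
    return np.round(c,1),np.round(wh,1),round(a,2),int(m.sum()),P
def yaw_of(P):  # direction of long axis, as shaker y -> yaw deg
    e=np.linalg.eigh(np.cov(P.T))[1][:,1]; e=e*np.sign(e[1]); return np.degrees(np.arctan2(-e[0],e[1]))
def plate(p,z=0.096):
    h=cv2.cvtColor(p["color"],cv2.COLOR_RGB2HSV); roi=np.zeros((400,640),bool); roi[130:240,240:410]=1
    w=(h[...,2]>185)&(h[...,1]<25)&roi
    w=cv2.morphologyEx(w.astype(np.uint8),cv2.MORPH_OPEN,np.ones((3,3)))
    n,l,s,_=cv2.connectedComponentsWithStats(w); k=1+np.argmax(s[1:,4])
    cs,_=cv2.findContours((l==k).astype(np.uint8),cv2.RETR_EXTERNAL,cv2.CHAIN_APPROX_NONE)
    m=cv2.drawContours(np.zeros((400,640),np.uint8),cs,-1,1,-1)
    c,wh,a,n,P=rect(p,m,z)
    return c,P.mean(0)*1000,wh,a,yaw_of(P)
E
python3 - <<'E'
import pickle,numpy as np,cv2
from v import *
p=pickle.load(open("top0.pkl","rb"))
X=world(p); z=X[...,2]; roi=np.zeros(z.shape,bool); roi[120:250,215:415]=1
m=roi&(z>0.06)&(z<.13)
c,wh,a,n,P=rect(p,m,0.08); print("deck",c,wh,a,n,yaw_of(P),P.mean(0))
hsv=cv2.cvtColor(p["color"],cv2.COLOR_RGB2HSV)
for u,v in [(300,155),(280,150),(330,165),(385,176),(380,212),(310,190),(240,180)]: print((u,v),p["color"][v,u],hsv[v,u],X[v,u].round(3))
print("plate",plate(p))
f=roi&(p["color"].min(2)>130)&(hsv[...,1]>=10)
f[172:]&=False
c,wh,a,n,P=rect(p,f,0.10); print("fence",c,wh,a,n,yaw_of(P))
g=roi&(abs(p["color"].astype(int).mean(2)-95)<18)&(hsv[...,1]<15)&(np.arange(640)>355)
n,l,s,ce=cv2.connectedComponentsWithStats(g.astype(np.uint8))
for k in range(1,n):
    if s[k,4]>60: c,wh,a,nn,P=rect(p,l==k,0.088); print("ledge",c,wh,a,nn,yaw_of(P))
for t in ["beaker","reagent","flask","cylinder"]:
    pass
for uv in [(435,172),(420,219),(215,131),(194,172)]: print(uv,onplane(p,uv,0.0),onplane(p,uv,.1))
E
```

```text
deck [563.3  30.3] [405.9 196.1] 81.95 13085 -8.088780305336018 [0.56263704 0.03148449]
(300, 155) [172 163 178] [138  21 178] [0.635 0.072 0.097]
(280, 150) [180 169 180] [150  16 180] [0.646 0.121 0.099]
(330, 165) [79 82 83] [98 12 83] [ 0.613 -0.001  0.081]
(385, 176) [110 107 114] [133  16 114] [ 0.585 -0.136  0.088]
(380, 212) [109 111 110] [ 75   5 111] [ 0.497 -0.121  0.093]
(310, 190) [210 214 211] [ 68   5 214] [0.55  0.048 0.095]
(240, 180) [76 72 82] [132  31  82] [0.576 0.219 0.081]
plate (array([551. ,  29.8]), array([550.78981879,  30.12136455]), array([178.8, 118.7]), 84.72, np.float64(-6.47142171625178))
fence [628.1   1.3] [298.2  12.9] 82.01 649 -8.051094521238399
ledge [ 650.1 -102.5] [76.1 16.6] 81.41 129 -8.36739799292456
ledge [ 625.3 -194.8] [27.4 30.1] 88.84 108 54.77922841412021
ledge [ 591.4 -112.6] [100.2  27.3] 82.22 375 -9.43529154832929
ledge [ 506.3 -135. ] [141.6 200.6] 88.71 1432 57.14642565924898
ledge [ 499.7 -106.6] [86.6 21.7] 82.09 222 -7.499589736187382
(435, 172) [[ 0.60913358 -0.2903956   0.        ]] [[ 0.5935189  -0.25594607  0.1       ]]
(420, 219) [[ 0.48235311 -0.24646453  0.        ]] [[ 0.47924538 -0.21634882  0.1       ]]
(215, 131) [[0.71800126 0.30035889 0.        ]] [[0.69164672 0.27653019 0.1       ]]
(194, 172) [[0.60750696 0.35330814 0.        ]] [[0.59205275 0.32425597 0.1       ]]
```

```bash
cat > r.py <<'E'
from bench import manip
import numpy as np,cv2
from v import *
Y=-8.05; c,s=np.cos(np.radians(Y)),np.sin(np.radians(Y)); S=np.array([.5697,.0698])
def L(x,y,z): # seat frame mm -> world
    return [S[0]+(c*x-s*y)/1000,S[1]+(s*x+c*y)/1000,0.080+z/1000]
def loc(w): d=np.array(w)[:2]-S; return np.round([1000*(c*d[0]+s*d[1]),1000*(-s*d[0]+c*d[1])],1)
def look(name=None,z=.096):
    p=manip.read_camera("top"); a,m,wh,an,y=plate(p,z)
    print("plate",loc(a/1000),loc(m/1000),wh,"relyaw",round(an-90-Y,2),round(y-Y,2))
    if name: cv2.imwrite(f"pics/{name}.png",cv2.resize(p["color"][100:270,170:450,::-1],None,fx=2.85,fy=2.85,interpolation=cv2.INTER_CUBIC))
    return p
E
python3 - <<'E'
from r import *
look()
ox=[180,0,Y]
manip.command_gripper(0.0)
print("ik",manip.inverse_kinematics(L(-96,-30,100),ox))
for o in ([180,0,Y+90],[180,0,Y-90]): print(o,manip.inverse_kinematics(L(0,-155,60),o))
manip.move_to(L(-96,-30,100),ox); print(manip.get_clock(),manip.get_joint_pos())
manip.line_to(L(-96,-30,4),0.15)
print(manip.get_tcp_pos(),manip.get_force())
print(manip.line_to(L(-66,-30,4),0.03,stop_force=14),loc(manip.get_tcp_pos()),manip.get_force())
manip.line_to(L(-100,-30,4),0.1); manip.line_to(L(-100,-30,100),0.2)
print(manip.get_clock()); look("a")
E
```

```text
plate [-12.9 -42.2] [-13.2 -42. ] [178.8 118.7] relyaw 2.77 1.59
ik [  20.43797787   22.39968063  -41.42898982  112.17307787   18.62071835
   52.15595062 -128.50360547]
[180, 0, 81.95] [ 33.43428507  32.72220395 -42.67397923 103.80900854  26.90354969
  54.07283468 -28.99325065]
[180, 0, -98.05] [ -30.57060633   43.78293486   65.95362394  104.60602034  -45.19760851
   62.94205224 -135.72835579]
4.1333 [  20.48419892   22.40758694  -41.38490529  112.1564878    18.62367257
   52.16179764 -128.48286246]
[0.47084411 0.05369335 0.08446749] [ 0.25482206  0.07668655 -0.1551018 ]
True [-73.  -30.7] [-0.68074878  0.36367828 -0.22834791]
6.7667
plate [   9.  -121.4] [   9.3 -126.5] [32.6 89.7] relyaw -2.0 88.05
```

View pics/a.png

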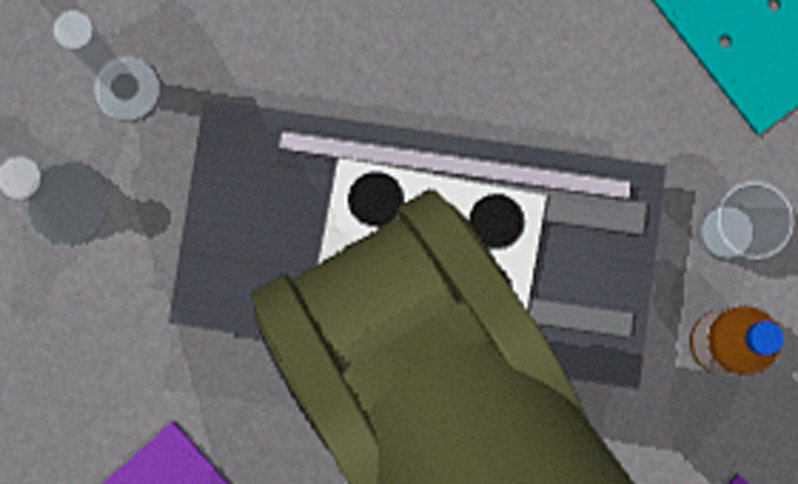

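Run:
```python
from r import *
oy=[180,0,Y+90]
manip.move_to(L(0,-162,70),oy); look("b")
manip.line_to(L(0,-162,4),0.15); print(manip.get_tcp_pos(),manip.get_force())
print(manip.line_to(L(0,-111,4),0.04,stop_force=18),loc(manip.get_tcp_pos()),manip.get_force())
manip.line_to(L(0,-125,4),0.1); manip.line_to(L(0,-150,70),0.2)
print(manip.get_clock()); look("d")
```

```text
plate [ -3.  -47.4] [ -3.3 -47.1] [179.1 119.3] relyaw -2.27 -1.4
[ 0.54737065 -0.09005722  0.08452169] [-0.37529099 -0.2901368   1.14909082]
False [  -0.  -110.9] [-0.94344555 -3.89973451  2.64083717]
11.0583
plate [-7.1 -9.2] [-7.5 -8.4] [178.6 119.1] relyaw 0.38 0.82
```

View pics/d.png

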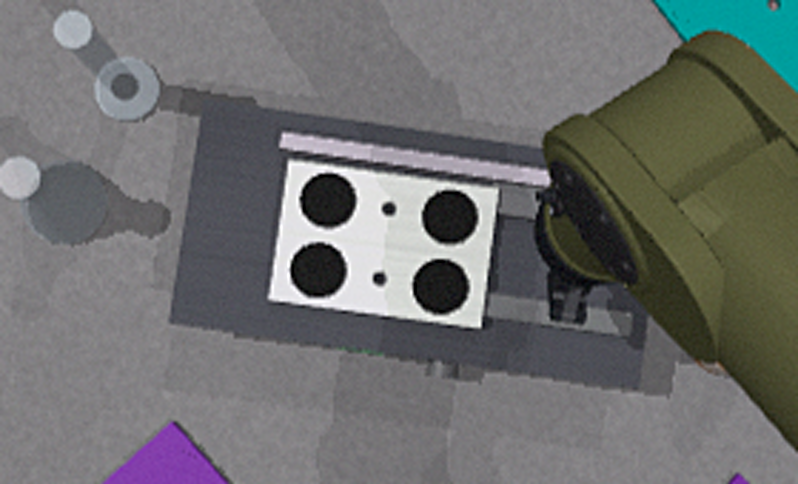

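Run:
```python
from r import *
ox=[180,0,Y]
manip.line_to(L(0,-150,110),0.2)
manip.move_to(L(-96,-12,60),ox)
manip.line_to(L(-96,-12,4),0.15)
print(manip.line_to(L(-82,-12,4),0.06,stop_force=14),loc(manip.get_tcp_pos()))
print(manip.line_to(L(-67,-12,4),0.02,stop_force=22),loc(manip.get_tcp_pos()),manip.get_force())
manip.line_to(L(-96,-12,4),0.1); manip.line_to(L(-100,-12,60),0.2)
manip.move_to(L(0,-150,70),[180,0,Y+90])
print(manip.get_clock()); look()
```

```text
False [-81.3 -12. ]
False [-70.  -13.6] [-10.08781786  -2.20174061   6.68077313]
17.0333
plate [  0.1 -11.2] [ -1.  -10.3] [179.1 119. ] relyaw -0.12 0.13
```

Run:
```python
from r import *
manip.line_to(L(0,-126,4),0.15)
print(manip.line_to(L(1,-97,4),0.03,stop_force=20),loc(manip.get_tcp_pos()),manip.get_force())
manip.line_to(L(0,-125,4),0.1); manip.line_to(L(0,-150,70),0.2)
print(manip.get_clock()); p=look("e")
X=world(p); 
for x,y in [(0,-75),(0,75),(-50,0),(50,0),(0,20)]:
    q=np.array(L(x,y,10)+[1]); k=p["world_to_cam"]@q; f=rays(p)[0]
    u=int(round(p["cx"]+f*k[0]/-k[2])); v=int(round(p["cy"]-f*k[1]/-k[2])); print((x,y),np.median(X[v-2:v+3,u-2:u+3,2]).round(4))
```

```text
False [  0.9 -99.2] [-2.26277002 -8.22435773  4.15213928]
19.75
plate [-1.1  2.2] [-1.9  3. ] [177.3 118. ] relyaw 0.01 -0.17
(0, -75) 0.0886
(0, 75) 0.0876
(-50, 0) 0.0871
(50, 0) 0.0883
(0, 20) 0.0886
```

View pics/e.png

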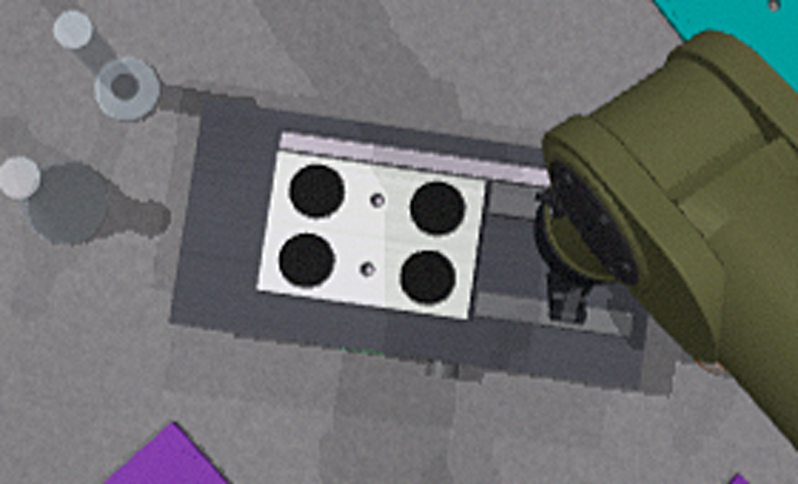

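The plate lies flat: its top is 8 mm above the deck at all five points I checked. A bright pin shows in each hole, at crop pixels (377,200) and (367,268). I'll raise the hand clear and hand in.

Run:
```python
from r import *
manip.line_to(L(0,-150,150),0.2); manip.sleep(0.5); look(z=.088); print(manip.get_clock(),manip.get_force())
print(manip.close_job())
```

```text
plate [-0.3  2.6] [-0.8  3.2] [179.2 118.6] relyaw -0.14 0.09
20.9 [ 0.68257107  0.13491495 -1.12180019]
the job is handed in; nothing more can be done
None
```

The plate is seated on both pins and lying flat on the deck, moved only by pushing; the glassware was left alone, the hand is clear, and the job was handed in at about 21 s of robot time.

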